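Make up the amber display sample

TASK

Make up the amber display sample on the round blue stand, from the bottom up and in this order: set the light-wood plinth flat and centred on the stand, stand the amber bottle in the plinth's recess, slip the brass collar over its neck down to the shoulder, then put the black cap over the neck so that it sits on the collar. Let go of each piece before you fetch the next, and keep the glass bottle upright throughout. Leave the dark plinth, the green bottle, the red collar and the white cap where they are.

Things in the scene. Friction and masses are not known exactly. Their poses are not given: they have to be found in the camera images.
- stand: the fixed sample stand: a round blue disc, 120 mm in diameter and 20 mm high, with a thin white circle (92 mm) marked on its flat top. Origin: centre of its underside, on the table; z up
- plinth: Light-wood plinth (loose, about 60 g): a square plinth, 66 x 66 x 24 mm, with a square recess in its top, 50 x 50 mm wide and 10 mm deep (rim walls 8 mm thick, recess floor 14 mm above the underside). Origin: centre of its underside; z up, x and y square to its sides
- bottle: Amber bottle (loose, about 180 g): square glass, body 40 x 40 mm, 80 mm tall to its flat shoulder, then a round neck 20 mm in diameter and 30 mm long; stands upright. Origin: centre of its underside; z up, x and y square to its faces. In the plinth it has 5 mm of play to each side, with its faces along those of the recess (any of four ways round)
- collar: Brass-coloured collar (loose, about 40 g), a plain ring of 38 mm outer and 26 mm inner diameter, 12 mm high, lying flat. Origin: centre of its underside, on its axis; z up. It slips over a bottle's neck with 3 mm of play all round and rests on the shoulder, 80 mm above the bottle's underside
- cap: Black plastic cap (loose, about 30 g), a round cup lying mouth down, as it will be worn; 34 mm outer diameter, 32 mm tall, bore 26 mm in diameter and 27 mm deep from the mouth. Origin: centre of its mouth (underside); z up. It goes over the neck with 3 mm of play all round; its mouth rests on top of the collar
- spare_plinth: Dark-wood plinth, not wanted: same shape as the light one (66 x 66 x 24 mm, loose). Origin: centre of its underside
- spare_bottle: Green bottle, not wanted: same shape as the amber one (40 x 40 mm body, 110 mm tall, loose). Origin: centre of its underside
- spare_collar: Red collar, not wanted: same shape as the brass one (38 mm across, 12 mm high, loose). Origin: centre of its underside
- spare_cap: White cap, not wanted: same shape as the black one (34 mm across, 32 mm tall, loose). Origin: centre of its underside

How it is judged (in metres and radians):
On the way, in this order (a step that is already met when the one before it is completed fails the run):
1. the light plinth lies flat and centred on the stand, let go (horizontal distance between plinth and stand below 0.015 m and z of plinth in the frame of stand between 0.016 and 0.024 m and angle between plinth's own z axis and vertical below 0.1 rad and contact force between the fingers and plinth below 0.3 N and linear speed of plinth below 0.03 m/s), for 0.2 s.
2. the amber bottle stands in the plinth's recess, let go (horizontal distance between bottle and plinth below 0.01 m and z of bottle in the frame of plinth between 0.01 and 0.018 m and angle between bottle's own z axis and vertical below 0.1 rad and contact force between the fingers and bottle below 0.3 N and linear speed of bottle below 0.03 m/s), for 0.2 s.
3. the brass collar lies flat on the bottle's shoulder around the neck, let go (horizontal distance between collar and bottle below 0.008 m and z of collar in the frame of bottle between 0.076 and 0.084 m and angle between collar's own z axis and vertical below 0.1 rad and contact force between the fingers and collar below 0.3 N and linear speed of collar below 0.03 m/s), for 0.2 s.
4. the black cap sits over the neck on the collar, let go (horizontal distance between cap and bottle below 0.01 m and z of cap in the frame of bottle between 0.088 and 0.096 m and angle between cap's own z axis and vertical below 0.1 rad and contact force between the fingers and cap below 0.3 N and linear speed of cap below 0.03 m/s), for 0.2 s.
At the end, for the whole second after the job is handed in: Plinth flat on the stand within 15 mm of centre; bottle on the recess floor (10 mm); collar on the shoulder round the neck (8 mm); cap over the neck with its mouth on the collar (10 mm); heights to 4 mm, tilts under 0.1 rad, all let go and at rest (all of step 1 and all of step 2 and all of step 3 and all of step 4); the robot touches nothing.
It fails at once if the dark plinth is moved by more than 25 mm (distance of spare_plinth from where it was at the start of the episode above 0.025 m).
It fails at once if the green bottle is moved by more than 25 mm (distance of spare_bottle from where it was at the start of the episode above 0.025 m).
It fails at once if the red collar is moved by more than 25 mm (distance of spare_collar from where it was at the start of the episode above 0.025 m).
It fails at once if the white cap is moved by more than 25 mm (distance of spare_cap from where it was at the start of the episode above 0.025 m).
It fails at once if the amber bottle is tipped by more than 0.6 rad (angle between bottle's own z axis and vertical above 0.6 rad).
It also fails if it takes over 128 s, if anything falls off the work surface, if the arm or the gripper's body presses on something with over 40 N, if the wrist force passes 120 N, or if a joint passes its speed limit or range.

ROBOT

A 6-joint arm with a two-finger parallel gripper is mounted at the origin on the work surface. World frame = base frame: x ahead of the robot, y to its left, z up, the work surface at z = 0. Lengths are in m, angles in degrees, forces in N, time in s.
With the tool pointing down it reaches from about 0.35 to 0.875 m from the base axis. Payload 4.2 kg.
Tool frame: the origin (TCP) lies midway between the tips of the shut fingers; the grasp point (between the pads) lies 19 mm behind it; z points along the fingers, y is the line along which they close (so a half turn about z gives the same grasp; the last joint's range is limited). The gripper opens to 87 mm and grips with 3 to 60 N. Pads are 19 mm wide; open, the fingers measure 117 mm over their backs; the gripper's body (75 mm by 190 mm) begins 51 mm behind the grasp point.
Start: joints at [-55.371, 22.042, 0.453, 0, -68.411, -14.817], TCP at [0.212, -0.588, 0.223] pointing down, gripper open.
Joint ranges: [-179.83, 179.83], [-69.29, 118.12], [-61.27, 80.66], [-181.25, 117.63], [-171.15, -9.14], [-177.46, 177.46]. Speed limits (degrees/s): [159.86, 159.86, 180, 180, 180, 180].

INTERFACE

Orientations are given as a 3x3 rotation matrix whose columns are the frame's x, y, z axes.
In Python, from station import r, eyes, sensors gives the robot as it stands (r), with the cameras (eyes) and the readings (sensors).
- The arm moves only by the tool tcp_steps, called after "Request:" by a JSON object that holds its "method" and its "body", one argument or row to a line. Schema: {"type":"object","properties":{"rows":{"type":"array","items":{"type":"object","properties":{"jaw":{"type":"number"},"pos":{"type":"array","items":{"type":"number"},"minItems":3,"maxItems":3},"rot":{"type":"array","items":{"type":"number"},"minItems":3,"maxItems":3}},"additionalProperties":false,"required":["jaw"]},"minItems":1,"maxItems":8},"only":{"type":"string"},"quiet":{"type":"boolean"},"lines":{"type":"string"}},"required":["rows"],"additionalProperties":false}. rows is a list of rows, 1 to 8 of them, each an object with the fields jaw (the opening from 0.0 (shut) to 1.0 (fully open)), pos (a list: dx, dy, dz in units of 20 mm), rot (a list: a rotation vector rx, ry, rz in units of 4 degrees); a field left out counts as zero (the opening has to be given); each row is the pose to reach, as a shift and turn from the pose commanded when the call began, along the tool's axes at that moment; what a row does not reach only later rows make up. A row lasts 1/10 s, in which the tool goes at most 0.05 m and 8.59 degrees, less where a joint would pass 70% of its speed; a pose out of reach is approached as far as the arm can. The fingers move at their own pace and stop on an object; the grip force is fixed at half the most. Time passes only in rows, so rows that do not move let the fingers close. The tool returns the time, the measured TCP pose, the force, the opening and the grip force at its end. only (a regular expression) keeps the lines of the reply that match it, lines (a string "A,B") keeps lines A to B, and quiet returns only ok. Input that does not fit is refused with a message, and nothing moves.
- sensors.sense(): the state, without advancing time (a new reading comes with each control period).
- eyes.capture(name): name is "scene" or "side" or "wrist"; returns a dict with "pixels" (400x640x3 uint8, red, green, blue), "z_map" (400x640 float32, m along the optical axis (not along the pixel's ray), 0 where there is no reading), "K" (3x3 intrinsics, pixels), "world_from_camera" (4x4, takes a point from camera to world coordinates). Camera axes: x right, y up, looking along -z (the intrinsics and any distortion apply to the point x, -y, -z); pixel columns grow to the right and rows downward; lengths in m; the calibration is good to about 2 mm. A picture is of the moment at which its call begins.
- r.finish_job(): hands the job in; it is judged then, once.
The state is a dict: "time_s": time; "joints": joint angles; "joint_velocities": joint speeds; "effort": joint torques, N m; "tcp_pos": TCP position; "ee_rot": TCP orientation; "wrist_force": force on the tool from outside, world axes, zero at the start; "moment": the same for the moment, N m; "gripper_width": opening from 0.0 (shut) to 1.0 (fully open); "gripper_force": force on a finger pad.
Only numpy, scipy, OpenCV 4.12 (cv2) and the standard library are available. Lean on these libraries where they do the work, as an engineer would, in place of code of your own. Each camera call takes 0.05 s, during which the arm holds its last target. There are 200 camera calls.

## Working session

There is one attempt and no reset: what is moved stays moved. The work goes in short steps, Python scripts to look and compute and a tool call to move; the robot and the scene stay as the last step left them, time stands still between calls to the robot, and variables do not carry over. Pictures are saved under pics/ and viewed, at most 14 in all, crops included, and the job is handed in when it is done.

```bash
ls; mkdir -p pics
```

Run:
```python
from station import r, eyes, sensors
import cv2,numpy as np
s=sensors.sense();print(s['tcp_pos'],s['ee_rot'],s['gripper_width'],s['time_s'])
for n in('scene','side'):
    c=eyes.capture(n);cv2.imwrite(f'pics/{n}0.png',c['pixels'][:,:,::-1]);np.savez(f'{n}0.npz',**c)
    print(n,c['K'].tolist(),c['world_from_camera'].round(3).tolist(),[k for k in c])
```

```text
pics
station.py
[ 0.21163795 -0.58743317  0.22144052] [[-9.40875282e-01 -3.38752086e-01 -8.52703266e-04]
 [-3.38753142e-01  9.40873068e-01  2.04433065e-03]
 [ 1.09764265e-04  2.21231609e-03 -9.99997547e-01]] 1.000342827511605 0.0
scene [[381.52136218998095, 0.0, 319.9585460656929], [0.0, 381.52136218998095, 200.52785290358065], [0.0, 0.0, 1.0]] [[0.804, -0.455, 0.384, 0.897], [0.595, 0.609, -0.525, -0.507], [0.005, 0.65, 0.76, 0.774], [0.0, 0.0, 0.0, 1.0]] ['pixels', 'z_map', 'K', 'world_from_camera']
side [[365.0099264191146, 0.0, 313.19678175901174], [0.0, 365.0099264191146, 197.24829143204755], [0.0, 0.0, 1.0]] [[-0.705, 0.429, -0.565, -0.039], [-0.709, -0.427, 0.561, 0.57], [-0.0, 0.796, 0.605, 0.635], [0.0, 0.0, 0.0, 1.0]] ['pixels', 'z_map', 'K', 'world_from_camera']
```

View pics/scene0.png

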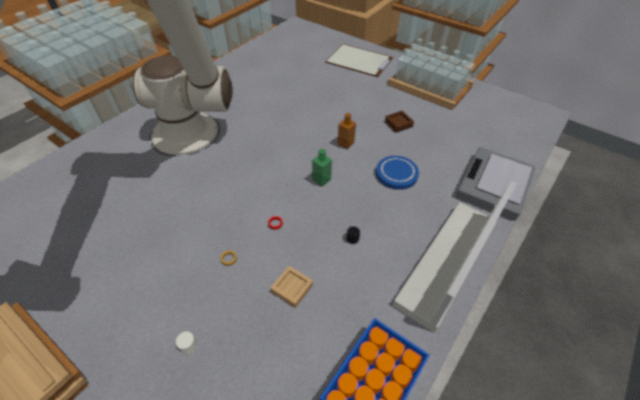

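View pics/side0.png

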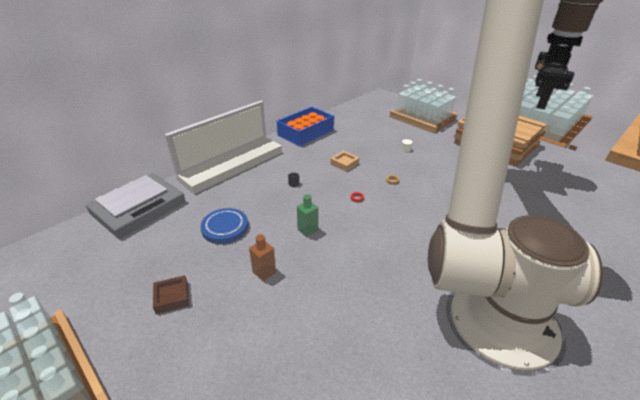

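Scene view: light plinth about (292,286), amber bottle (347,131), brass collar (229,258), black cap (353,235), stand (397,171). Side view: plinth (345,161), bottle (262,257), collar (393,180), cap (293,180), stand (225,225).

Create h.py:
```python
import cv2,numpy as np
def ray(c,uv,z):
    "pixels (N,2) cast onto the plane z"
    uv=np.atleast_2d(np.asarray(uv,float));K=c['K'];T=c['world_from_camera']
    d=np.c_[(uv[:,0]-K[0,2])/K[0,0],-(uv[:,1]-K[1,2])/K[1,1],-np.ones(len(uv))]@T[:3,:3].T
    return T[:3,3]+d*((z-T[2,3])/d[:,2])[:,None]
def pts(c):
    "world point of every pixel from the depth map (HxWx3), nan where none"
    z=c['z_map'].astype(float);z[z==0]=np.nan;K=c['K'];T=c['world_from_camera']
    v,u=np.mgrid[:z.shape[0],:z.shape[1]]
    p=np.stack([(u-K[0,2])/K[0,0]*z,-(v-K[1,2])/K[1,1]*z,-z],-1)
    return p@T[:3,:3].T+T[:3,3]
def blob(c,u,v,w,zlo,zhi=.2):
    "points with depth height in range, component nearest the pixel"
    P=pts(c);m=np.nan_to_num((P[...,2]>zlo)&(P[...,2]<zhi)).astype(np.uint8)
    k=np.zeros_like(m);k[max(0,v-w):v+w,max(0,u-w):u+w]=1;m*=k
    n,l,st,ce=cv2.connectedComponentsWithStats(m)
    if n<2:return None
    i=1+np.argmax(st[1:,4]);return P[l==i],l==i
def rect(p):
    (x,y),(a,b),t=cv2.minAreaRect((p[:,:2]*1000).astype(np.float32));return np.round([x,y,a,b,t],1)
```

Run:
```python
from h import *
px={'scene':dict(plinth=(292,286,25),bottle=(347,131,25),collar=(229,258,14),cap=(353,235,15),stand=(397,171,28),sp_plinth=(399,121,16),sp_bottle=(322,167,22),sp_col=(275,223,12),sp_cap=(185,341,14)),
'side':dict(plinth=(345,161,18),bottle=(262,257,25),collar=(393,180,10),cap=(293,180,12),stand=(225,225,30))}
for n in px:
    c=dict(np.load(n+'0.npz'));P=pts(c)
    print(n,'table z',np.nanmedian(P[200:260,300:330,2]) if n=='scene' else np.nanmedian(P[300:340,350:400,2]))
    for k,(u,v,w) in px[n].items():
        b=blob(c,u,v,w,.006)
        if b is None:print(k,'none');continue
        z=np.percentile(b[0][:,2],95)
        top=b[0][b[0][:,2]>z-.005]
        print(k,len(b[0]),'top',z.round(4),rect(b[0]),'toprect',rect(top))
```

```text
scene table z 0.00023446910686319988
plinth 982 top 0.0256 [ 609.3 -218.3   67.4   67.1    3. ] toprect [ 609.2 -218.3   67.2   67.1    3.1]
bottle 492 top 0.108 [432.8 256.6  44.1  41.8  85.2] toprect [432.9 255.5  18.   17.9  90. ]
collar 121 top 0.0137 [ 441.5 -247.7   35.2   36.7   41.3] toprect [ 441.5 -247.4   34.6   36.5   45.7]
cap 205 top 0.0339 [642.3 -25.   31.7  33.6  38.9] toprect [642.  -25.   31.3  33.1  33.4]
stand 1152 top 0.0231 [620.8 233.7 118.9 119.4  11.7] toprect [620.3 235.3 117.4 119.2  28.1]
sp_plinth 400 top 0.026 [514.1 437.4  69.9  69.4  62.7] toprect [514.  437.5  69.9  69.2  62.7]
sp_bottle 557 top 0.1089 [463.3  88.6  41.9  42.5  85.6] toprect [463.7  88.6  15.6  17.5  36.7]
sp_col 106 top 0.0137 [ 461.6 -104.6   37.3   33.9   35.4] toprect [ 460.9 -105.    35.7   33.6   35.4]
sp_cap 332 top 0.0338 [ 522.1 -439.9   33.7   32.8   35.6] toprect [ 521.4 -439.5   32.5   32.    48.3]
side table z -0.0010302540014393013
plinth 349 top 0.025 [ 608.9 -216.8   67.1   71.3    2.4] toprect [ 608.9 -216.5   67.1   70.7    2.4]
bottle 845 top 0.1081 [432.5 258.7  40.4  42.5  88.3] toprect [432.5 258.3  16.8  18.6  50.1]
collar 64 top 0.0125 [ 440.9 -244.7   36.1   35.    76.2] toprect [ 440.9 -244.7   36.1   35.    76.2]
cap 135 top 0.0325 [641.9 -22.6  33.9  31.1  42.7] toprect [642.5 -22.8  33.   30.   32.8]
stand 1300 top 0.0216 [621.5 236.4 117.8 121.2  67.6] toprect [622.1 234.8 116.3 120.8  58.9]
```

Add to h.py:
```python
def go(x,y,z,yaw):
    "print shift and turn in tool axes; yaw = world angle of the tool y axis (mod 180)"
    from station import r, eyes, sensors
    s=sensors.sense();R=np.array(s['ee_rot']);p=np.array(s['tcp_pos'])
    cur=np.degrees(np.arctan2(R[1,1],R[0,1]));dy=(yaw-cur+90)%180-90
    from scipy.spatial.transform import Rotation as Q
    a=np.radians(cur+dy);G=np.array([[np.sin(a),np.cos(a),0],[-np.cos(a),np.sin(a),0],[0,0,-1]])
    print('shift',(R.T@(np.array([x,y,z])-p)).round(4),'turn',Q.from_matrix(R.T@G).as_rotvec(degrees=True).round(2),'j',np.round(s['joints'],0),'w',round(s['gripper_width'],3),'t',round(s['time_s'],1))
```

Run:
```python
from h import *
c=dict(np.load('scene0.npz'));P=pts(c).reshape(-1,3);P=P[np.isfinite(P).all(1)]
for n,q in dict(plinth=(.609,-.2175),stand=(.621,.235),cap=(.642,-.024),bottle=(.4327,.257),collar=(.4413,-.246)).items():
    d=np.hypot(*(P[:,:2]-q).T);print(n)
    for a in (.07,.10,.13,.16):
        m=(d>a)&(d<a+.03)&(P[:,2]>.03)&(P[:,2]<.4);
        if m.sum()>3:print(a,m.sum(),P[m].max(0).round(3),P[m].min(0).round(3))
go(.609,-.2175,.12,92.7)
```

```text
plinth
0.16 42 [ 0.799 -0.03   0.06 ] [ 0.628 -0.226  0.031]
stand
0.16 416 [0.81  0.334 0.113] [0.431 0.103 0.03 ]
cap
0.16 325 [0.832 0.08  0.083] [ 0.476 -0.113  0.03 ]
bottle
0.13 15 [0.484 0.108 0.109] [0.464 0.1   0.057]
0.16 364 [0.486 0.105 0.113] [0.441 0.069 0.03 ]
collarTraceback (most recent call last):
  File "<stdin>", line 8, in <module>
  File "h.py", line 29, in go
    print('shift',(R.T@(np.array([x,y,z])-p)).round(4),'turn',Q.from_matrix(R.T@G).as_rotvec(degrees=True).round(2),'j',np.round(s['joints'],0),'w',round(s['gripper_width'],3),'t',round(s['time_s'],1))
                                                              ~~~~~~~~~~~~~^^^^^^^
  File "scipy/spatial/transform/_rotation.pyx", line 1143, in scipy.spatial.transform._rotation.Rotation.from_matrix
ValueError: Non-positive determinant (left-handed or null coordinate frame) in rotation matrix 0: [[-9.55778872e-01 -2.94086281e-01 -8.47011231e-05]
 [-2.94085564e-01  9.55777103e-01 -1.95232251e-03]
 [-6.55106661e-04  1.84107923e-03  9.99998091e-01]].
```

```bash
sed -i 's/\[\[np.sin(a),np.cos(a),0\],\[-np.cos(a),np.sin(a),0\]/[[-np.sin(a),np.cos(a),0],[np.cos(a),np.sin(a),0]/' h.py
python3 -c "from h import *;go(.609,-.2175,.12,92.7)"
```

```text
shift [-0.4992  0.2133  0.1019] turn [ 0.11 -0.02 17.1 ] j [-55.  22.   0.  -0. -68. -15.] w 1.0 t 0.1
```

The manual's scale: shifts go in units of 20 mm and turns go in units of 4 degrees. Converting my numbers, -0.25 m is -12.5, -0.05 m is -2.5, 8 degrees is 2.

Request:
{"method": "tcp_steps", "body": {
  "rows": [
    {"jaw": 1,"pos": [-2.5,1,0.5],"rot": [0,0,0.5]},
    {"jaw": 1,"pos": [-4.5,2,1],"rot": [0,0,1.25]},
    {"jaw": 1,"pos": [-6.5,3,1.5],"rot": [0,0,2]},
    {"jaw": 1,"pos": [-8.5,4,2],"rot": [0,0,3]},
    {"jaw": 1,"pos": [-10.5,5,2.5],"rot": [0,0,4.275]},
    {"jaw": 1,"pos": [-12.5,5.5,3],"rot": [0,0,4.275]},
    {"jaw": 1,"pos": [-14.5,6.5,3],"rot": [0,0,4.275]},
    {"jaw": 1,"pos": [-16.5,7.5,3],"rot": [0,0,4.275]}
  ]
}}

```text
time_s: 0.9
tcp_pos: [0.4722, -0.3334, 0.1617]
ee_rot: [[-0.999, -0.047, -0.002], [-0.047, 0.999, 0.001], [0.002, 0.001, -1.0]]
wrist_force: [0.5, -0.3, 0.5]
gripper_width: 1.002
gripper_force: 0.0
```

```bash
python3 -c "from h import *;go(.609,-.2175,.10,92.7)"
```

```text
shift [-0.1422  0.1093  0.0615] turn [ 0.04 -0.09  0.  ] j [-19.  20. -11.  -0. -58. -68.] w 1.002 t 0.9
```

Scaled: -0.142 m is -7.1, 0.109 m is 5.45.

Request:
{"method": "tcp_steps", "body": {
  "rows": [
    {"jaw": 1,"pos": [-1.75,1.35,0.75]},
    {"jaw": 1,"pos": [-3.5,2.75,1.5]},
    {"jaw": 1,"pos": [-5.25,4,2.25]},
    {"jaw": 1,"pos": [-7.1,5.45,3.05]},
    {"jaw": 1,"pos": [-7.1,5.45,3.05]},
    {"jaw": 1,"pos": [-7.1,5.45,3.05]}
  ]
}}

```text
time_s: 1.5
tcp_pos: [0.6082, -0.2183, 0.1]
ee_rot: [[-0.999, -0.049, -0.003], [-0.049, 0.999, 0.0], [0.003, 0.001, -1.0]]
wrist_force: [-0.2, -0.8, -0.6]
gripper_width: 1.0
gripper_force: 0.0
```

Run:
```python
from h import *
from station import r, eyes, sensors
go(.609,-.2175,.006,92.7)
c=eyes.capture('wrist');cv2.imwrite('pics/w1.png',c['pixels'][:,:,::-1]);P=pts(c)
m=(P[...,2]>.015)&(P[...,2]<.035);q=P[m];q=q[np.hypot(*(q[:,:2]-[.609,-.2175]).T)<.06];print(len(q),rect(q),np.percentile(q[:,2],[5,50,95]))
```

```text
shift [-0.0011  0.0007  0.094 ] turn [ 0.03 -0.16  0.12] j [ -5.  30.  -5.  -0. -55. -82.] w 1.0 t 1.5
2868 [ 611.5 -217.3   66.7   66.1    2.5] [0.01808866 0.02287169 0.0239794 ]
```

View pics/w1.png

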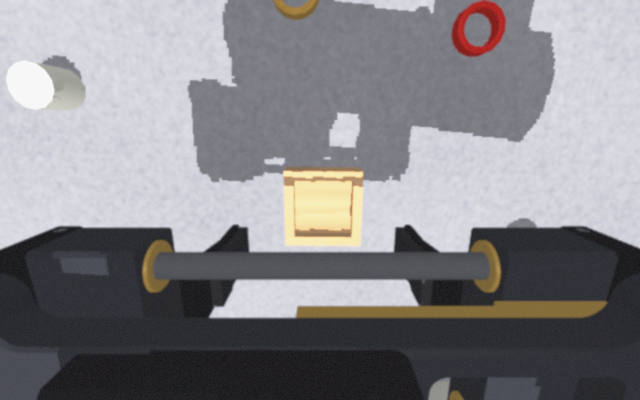

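The wrist view shows the plinth centred (323,207) between the fingers (about x 230 and 410). Descend and grip.

Scaled: 0.093 m is 4.65, 0.08 m is 4.

Request:
{"method": "tcp_steps", "body": {
  "rows": [
    {"jaw": 1,"pos": [-0.05,0.05,1.5]},
    {"jaw": 1,"pos": [-0.1,0.05,3]},
    {"jaw": 1,"pos": [-0.1,0.05,4]},
    {"jaw": 1,"pos": [-0.1,0.05,4.65]},
    {"jaw": 0,"pos": [-0.1,0.05,4.65]},
    {"jaw": 0,"pos": [-0.1,0.05,4.65]},
    {"jaw": 0,"pos": [-0.1,0.05,4.65]},
    {"jaw": 0,"pos": [-0.1,0.05,4.65]}
  ]
}}

```text
time_s: 2.35
tcp_pos: [0.611, -0.2185, 0.0102]
ee_rot: [[-0.999, -0.047, 0.003], [-0.047, 0.999, -0.0], [-0.003, -0.001, -1.0]]
wrist_force: [-0.5, -0.3, 2.0]
gripper_width: 0.756
gripper_force: 30.0
```

Request:
{"method": "tcp_steps", "body": {
  "rows": [
    {"jaw": 0},
    {"jaw": 0,"pos": [0,0,-1.5]},
    {"jaw": 0,"pos": [0,0,-3.5]},
    {"jaw": 0,"pos": [0,0,-5.5]},
    {"jaw": 0,"pos": [0,0,-6.5]},
    {"jaw": 0,"pos": [0,0,-6.5]}
  ]
}}

```text
time_s: 2.95
tcp_pos: [0.6123, -0.2187, 0.1431]
ee_rot: [[-0.999, -0.048, 0.009], [-0.048, 0.999, -0.002], [-0.008, -0.002, -1.0]]
wrist_force: [0.5, 0.2, 0.4]
gripper_width: 0.756
gripper_force: 30.0
```

```bash
python3 -c "from h import *;go(.621,.235,.14,92.7)"
```

```text
shift [-0.0304  0.4527  0.0025] turn [-0.11  0.48  0.05] j [ -5.  28.  -2.   0. -59. -82.] w 0.756 t 3.0
```

Request:
{"method": "tcp_steps", "body": {
  "rows": [
    {"jaw": 0,"pos": [0,1.5,0]},
    {"jaw": 0,"pos": [0,3.75,0]},
    {"jaw": 0,"pos": [0,6,0]},
    {"jaw": 0,"pos": [0,8.25,0]},
    {"jaw": 0,"pos": [0,10.5,0]},
    {"jaw": 0,"pos": [0,12.75,0]},
    {"jaw": 0,"pos": [0,15,0]},
    {"jaw": 0,"pos": [0,16.5,0]}
  ]
}}

```text
time_s: 3.75
tcp_pos: [0.5933, 0.1139, 0.1371]
ee_rot: [[-0.999, -0.049, -0.002], [-0.049, 0.999, -0.0], [0.002, -0.0, -1.0]]
wrist_force: [0.6, -0.2, -0.1]
gripper_width: 0.753
gripper_force: 30.0
```

Request:
{"method": "tcp_steps", "body": {
  "rows": [
    {"jaw": 0,"pos": [-0.5,2,0]},
    {"jaw": 0,"pos": [-1,4,0]},
    {"jaw": 0,"pos": [-1.5,5.5,0]},
    {"jaw": 0,"pos": [-1.5,6.15,0]},
    {"jaw": 0,"pos": [-1.5,6.15,0]},
    {"jaw": 0,"pos": [-1.5,6.15,0]}
  ]
}}

```text
time_s: 4.35
tcp_pos: [0.6177, 0.2348, 0.1375]
ee_rot: [[-0.999, -0.047, -0.002], [-0.047, 0.999, -0.001], [0.002, -0.001, -1.0]]
wrist_force: [0.3, -1.1, -1.4]
gripper_width: 0.758
gripper_force: 30.0
```

Run:
```python
from h import *
from station import r, eyes, sensors
go(.621,.235,.034,92.7)
for n,(u,v,w) in dict(scene=(393,110,70),side=(225,160,70)).items():
    c=eyes.capture(n);cv2.imwrite(f'pics/{n}2.png',c['pixels'][:,:,::-1]);P=pts(c)
    hsv=cv2.cvtColor(c['pixels'],cv2.COLOR_RGB2HSV)
    m=(hsv[...,0]>8)&(hsv[...,0]<28)&(hsv[...,1]>60)&(np.hypot(P[...,0]-.62,P[...,1]-.235)<.07)
    q=P[m];print(n,len(q),rect(q),np.percentile(q[:,2],[3,50,97]))
    m=(hsv[...,0]>100)&(hsv[...,0]<130)&(hsv[...,1]>100)&(np.hypot(P[...,0]-.62,P[...,1]-.235)<.08)
    q=P[m];print('stand',len(q),rect(q),np.percentile(q[:,2],[3,50,97]))
```

```text
shift [-0.0035  0.0002  0.1035] turn [-0.06 -0.13  0.  ] j [  35.   29.   -1.   -0.  -60. -122.] w 0.758 t 4.3
scene 1047 [612.  232.5  95.2 125.5  11.8] [0.13600786 0.34974976 0.40113573]
stand 1033 [621.7 232.8 117.6 117.3  35.3] [0.00878882 0.02060945 0.29667658]
side 1246 [611.6 245.7  79.7 104.7   1.5] [0.13430136 0.15344413 0.50247664]
stand 1033 [621.7 237.3 114.5 121.9  51.9] [0.00740264 0.01939483 0.02183668]
```

View pics/scene2.png

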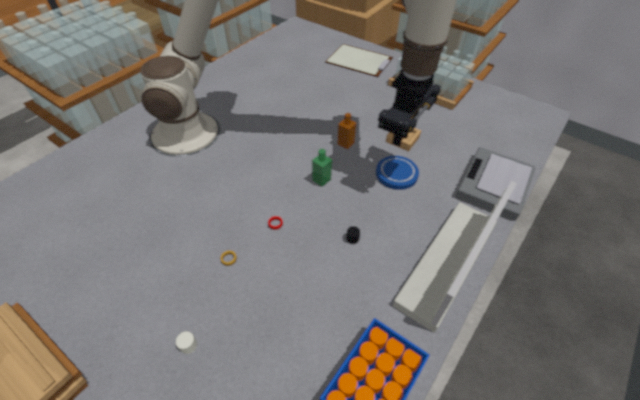

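The plinth is held level above the stand (scene about (403,137), stand (397,171)). Lower it.

Scaled: 0.105 m is 5.25, 0.103 m is 5.15.

Request:
{"method": "tcp_steps", "body": {
  "rows": [
    {"jaw": 0,"pos": [-0.15,0,2]},
    {"jaw": 0,"pos": [-0.15,0,3.5]},
    {"jaw": 0,"pos": [-0.15,0,4.5]},
    {"jaw": 0,"pos": [-0.15,0,5]},
    {"jaw": 0,"pos": [-0.15,0,5.15]},
    {"jaw": 0,"pos": [-0.15,0,5.25]},
    {"jaw": 0,"pos": [-0.15,0,5.25]}
  ]
}}

```text
time_s: 5.15
tcp_pos: [0.6223, 0.2359, 0.0347]
ee_rot: [[-0.999, -0.047, 0.002], [-0.047, 0.999, 0.001], [-0.002, 0.001, -1.0]]
wrist_force: [-0.8, -1.0, 0.2]
gripper_width: 0.753
gripper_force: 30.0
```

```bash
python3 -c "from h import *;go(.621,.235,.030,92.7)"
```

```text
shift [ 0.0014 -0.0008  0.0047] turn [0.05 0.11 0.  ] j [  35.   36.   -6.    0.  -49. -122.] w 0.753 t 5.2
```

Scaled: 0.004 m is 0.2, 0.002 m is 0.1.

Request:
{"method": "tcp_steps", "body": {
  "rows": [
    {"jaw": 0,"pos": [0.05,0,0.1]},
    {"jaw": 0,"pos": [0.05,0,0.2]},
    {"jaw": 0,"pos": [0.05,0,0.2]},
    {"jaw": 0,"pos": [0.05,0,0.2]}
  ]
}}

```text
time_s: 5.55
tcp_pos: [0.6209, 0.236, 0.0302]
ee_rot: [[-0.999, -0.048, 0.001], [-0.048, 0.999, 0.0], [-0.001, 0.0, -1.0]]
wrist_force: [-0.4, 0.4, 2.4]
gripper_width: 0.756
gripper_force: 30.0
```

```bash
python3 -c "from h import *;go(.621,.235,.030,92.7)"
```

```text
shift [-0.     -0.001   0.0002] turn [0.02 0.05 0.03] j [  35.   36.   -6.    0.  -48. -122.] w 0.756 t 5.5
```

Scaled: -0.15 m is -7.5, -0.13 m is -6.5.

Request:
{"method": "tcp_steps", "body": {
  "rows": [
    {"jaw": 1},
    {"jaw": 1},
    {"jaw": 1},
    {"jaw": 1},
    {"jaw": 1,"pos": [0,0,-2]},
    {"jaw": 1,"pos": [0,0,-4.5]},
    {"jaw": 1,"pos": [0,0,-6.5]},
    {"jaw": 1,"pos": [0,0,-7.5]}
  ]
}}

```text
time_s: 6.35
tcp_pos: [0.6223, 0.2364, 0.1846]
ee_rot: [[-0.999, -0.048, 0.007], [-0.048, 0.999, 0.003], [-0.007, 0.003, -1.0]]
wrist_force: [-0.4, -0.4, 0.8]
gripper_width: 1.002
gripper_force: 0.0
```

Run:
```python
from h import *
from station import r, eyes, sensors
go(.4327,.257,.19,86.7)
for n in('scene','side'):
    c=eyes.capture(n);P=pts(c);hsv=cv2.cvtColor(c['pixels'],cv2.COLOR_RGB2HSV)
    m=(hsv[...,0]>8)&(hsv[...,0]<28)&(hsv[...,1]>60)&(np.hypot(P[...,0]-.62,P[...,1]-.235)<.07)&(P[...,2]<.07)&(P[...,2]>.03)
    q=P[m];print(n,len(q),rect(q),np.percentile(q[:,2],[3,50,97]))
```

```text
shift [ 0.1884  0.0297 -0.0066] turn [0.18 0.38 6.04] j [  35.   27.    3.    0.  -66. -122.] w 1.002 t 6.3
scene 502 [619.3 233.9  66.5  70.2   3.7] [0.03182002 0.03822842 0.0463148 ]
side 582 [619.8 235.2  68.7  67.2   3. ] [0.03148218 0.0376771  0.04470807]
```

Request:
{"method": "tcp_steps", "body": {
  "rows": [
    {"jaw": 1,"pos": [1.5,0,-0.5],"rot": [0,0,0.25]},
    {"jaw": 1,"pos": [3.5,0.5,-0.5],"rot": [0,0,0.75]},
    {"jaw": 1,"pos": [5.5,1,-0.5],"rot": [0,0,1.5]},
    {"jaw": 1,"pos": [7.5,1.5,-0.5],"rot": [0,0,1.5]},
    {"jaw": 1,"pos": [9,1.5,-0.5],"rot": [0,0,1.5]},
    {"jaw": 1,"pos": [9.45,1.5,-0.5],"rot": [0,0,1.5]},
    {"jaw": 1,"pos": [9.45,1.5,-0.5],"rot": [0,0,1.5]},
    {"jaw": 1,"pos": [9.45,1.5,-0.5],"rot": [0,0,1.5]}
  ]
}}

```text
time_s: 7.25
tcp_pos: [0.4311, 0.2569, 0.1892]
ee_rot: [[-0.998, 0.057, 0.0], [0.057, 0.998, -0.0], [-0.0, -0.0, -1.0]]
wrist_force: [-0.2, -1.0, 0.5]
gripper_width: 0.995
gripper_force: 0.0
```

Run:
```python
from h import *
from station import r, eyes, sensors
go(.4327,.257,.05,86.7)
c=eyes.capture('wrist');cv2.imwrite('pics/w2.png',c['pixels'][:,:,::-1]);P=pts(c)
for lo,hi in((.02,.095),(.1,.12)):
    m=(P[...,2]>lo)&(P[...,2]<hi);q=P[m];q=q[np.hypot(*(q[:,:2]-[.4327,.257]).T)<.04];print(len(q),rect(q) if len(q) else '')
```

```text
shift [-0.0015  0.0002  0.1392] turn [-0.01  0.01  0.01] j [  49.   12.  -19.    0.  -59. -143.] w 0.995 t 7.2
1511 [433.1 258.3  39.8  40.2  88.5]
435 [433.3 258.3  18.9  19.2  42.3]
```

View pics/w2.png

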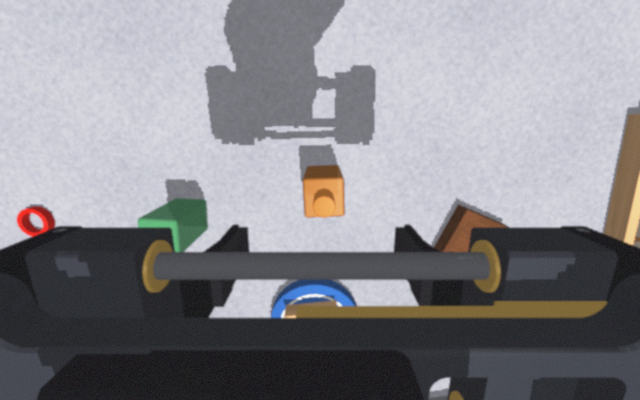

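The amber bottle (323,195) is centred between the fingers and the green one (173,220) is outside them.

Request:
{"method": "tcp_steps", "body": {
  "rows": [
    {"jaw": 1,"pos": [-0.1,0.05,2],"rot": [0,0,-0.25]},
    {"jaw": 1,"pos": [-0.1,0.05,4],"rot": [0,0,-0.25]},
    {"jaw": 1,"pos": [-0.1,0.05,5.5],"rot": [0,0,-0.25]},
    {"jaw": 1,"pos": [-0.1,0.05,6.5],"rot": [0,0,-0.25]},
    {"jaw": 1,"pos": [-0.1,0.05,6.9],"rot": [0,0,-0.25]},
    {"jaw": 1,"pos": [-0.1,0.05,6.9],"rot": [0,0,-0.25]}
  ]
}}

```text
time_s: 7.9
tcp_pos: [0.4329, 0.2571, 0.0503]
ee_rot: [[-0.999, 0.041, -0.002], [0.041, 0.999, -0.002], [0.002, -0.002, -1.0]]
wrist_force: [0.0, 0.4, -0.1]
gripper_width: 0.998
gripper_force: 0.0
```

Request:
{"method": "tcp_steps", "body": {
  "rows": [
    {"jaw": 0},
    {"jaw": 0},
    {"jaw": 0},
    {"jaw": 0},
    {"jaw": 0},
    {"jaw": 0}
  ]
}}

```text
time_s: 8.5
tcp_pos: [0.4325, 0.2577, 0.0518]
ee_rot: [[-0.999, 0.04, 0.0], [0.04, 0.999, 0.0], [-0.0, 0.0, -1.0]]
wrist_force: [-0.3, 0.7, -0.4]
gripper_width: 0.537
gripper_force: 0.0
```

```bash
python3 -c "from h import *;go(.4327,.257,.05,87.7)"
```

```text
shift [-0.0002 -0.0007  0.0018] turn [0.02 0.02 0.02] j [  49.   22.  -29.   -0.  -39. -142.] w 0.537 t 8.5
```

Request:
{"method": "tcp_steps", "body": {
  "rows": [
    {"jaw": 0},
    {"jaw": 0},
    {"jaw": 0,"pos": [0,0,-1]},
    {"jaw": 0,"pos": [0,0,-2.5]},
    {"jaw": 0,"pos": [0,0,-4.25]},
    {"jaw": 0,"pos": [0,0,-5.5]},
    {"jaw": 0,"pos": [0,0,-5.5]}
  ]
}}

```text
time_s: 9.2
tcp_pos: [0.434, 0.259, 0.1649]
ee_rot: [[-0.999, 0.039, 0.005], [0.039, 0.999, 0.005], [-0.005, 0.005, -1.0]]
wrist_force: [0.6, 1.3, -1.3]
gripper_width: 0.456
gripper_force: 29.7
```

```bash
python3 -c "from h import *;go(.6197,.2347,.165,93)"
```

```text
shift [-0.1865 -0.017   0.0008] turn [ 0.29  0.31 -5.26] j [  49.   13.  -21.    0.  -55. -142.] w 0.456 t 9.2
```

Scaled: -0.186 m is -9.3, -0.175 m is -8.75, -5.3 degrees is -1.325.

Request:
{"method": "tcp_steps", "body": {
  "rows": [
    {"jaw": 0,"pos": [-1,0,0]},
    {"jaw": 0,"pos": [-2.5,-0.25,0],"rot": [0,0,-0.5]},
    {"jaw": 0,"pos": [-4.25,-0.5,0],"rot": [0,0,-1]},
    {"jaw": 0,"pos": [-6,-0.75,0],"rot": [0,0,-1.325]},
    {"jaw": 0,"pos": [-7.5,-0.85,0],"rot": [0,0,-1.325]},
    {"jaw": 0,"pos": [-8.75,-0.85,0],"rot": [0,0,-1.325]},
    {"jaw": 0,"pos": [-9.3,-0.85,0],"rot": [0,0,-1.325]},
    {"jaw": 0,"pos": [-9.3,-0.85,0],"rot": [0,0,-1.325]}
  ]
}}

```text
time_s: 10.0
tcp_pos: [0.6177, 0.2325, 0.1591]
ee_rot: [[-0.999, -0.051, -0.003], [-0.051, 0.999, -0.002], [0.003, -0.001, -1.0]]
wrist_force: [0.2, -0.5, -1.1]
gripper_width: 0.46
gripper_force: 29.7
```

Request:
{"method": "tcp_steps", "body": {
  "rows": [
    {"jaw": 0},
    {"jaw": 0}
  ]
}}

```text
time_s: 10.2
tcp_pos: [0.6163, 0.2333, 0.1613]
ee_rot: [[-0.999, -0.053, -0.001], [-0.053, 0.999, -0.0], [0.001, -0.0, -1.0]]
wrist_force: [0.2, -0.1, -1.8]
gripper_width: 0.453
gripper_force: 29.7
```

Run:
```python
from h import *
from station import r, eyes, sensors
go(.6197,.2347,.086,93)
for n in('scene','side'):
    c=eyes.capture(n);cv2.imwrite(f'pics/{n}3.png',c['pixels'][:,:,::-1]);P=pts(c);hsv=cv2.cvtColor(c['pixels'],cv2.COLOR_RGB2HSV)
    d=np.hypot(P[...,0]-.62,P[...,1]-.235)<.07;a=(hsv[...,0]>5)&(hsv[...,0]<28)&(hsv[...,1]>60)&d
    for k,m in dict(plinth=a&(P[...,2]<.07)&(P[...,2]>.03),bottle=a&(P[...,2]<.15)&(P[...,2]>.09)).items():
        q=P[m];print(n,k,len(q),rect(q),np.percentile(q[:,2],[1,50,97]))
```

```text
shift [-0.0035  0.0012  0.0753] turn [-0.02 -0.07  0.05] j [  35.   28.    1.   -0.  -63. -122.] w 0.453 t 10.2
scene plinth 493 [620.4 234.   64.9  69.3   2.1] [0.03067772 0.0384126  0.0459928 ]
scene bottle 185 [626.  223.4  50.9  26.6  48.7] [0.11413307 0.13201898 0.14905436]
side plinth 578 [620.  235.5  68.4  67.6   3.3] [0.03054978 0.03749041 0.04464219]
side bottle 276 [606.1 242.9  52.2  27.9  48.7] [0.11463411 0.13269684 0.14928559]
```

View pics/side3.png

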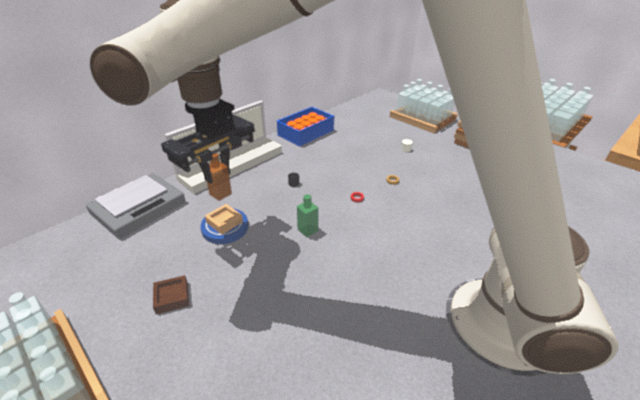

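Bottle (220,180) hangs upright above the plinth (224,218). Lower in two stages.

Scaled: 0.062 m is 3.1, 0.055 m is 2.75.

Request:
{"method": "tcp_steps", "body": {
  "rows": [
    {"jaw": 0,"pos": [-0.15,0.05,1]},
    {"jaw": 0,"pos": [-0.15,0.05,2]},
    {"jaw": 0,"pos": [-0.15,0.05,2.75]},
    {"jaw": 0,"pos": [-0.15,0.05,3.1]},
    {"jaw": 0,"pos": [-0.15,0.05,3.1]},
    {"jaw": 0,"pos": [-0.15,0.05,3.1]}
  ]
}}

```text
time_s: 10.9
tcp_pos: [0.621, 0.2348, 0.1006]
ee_rot: [[-0.999, -0.053, 0.002], [-0.053, 0.999, 0.001], [-0.002, 0.0, -1.0]]
wrist_force: [0.7, -0.2, -1.5]
gripper_width: 0.457
gripper_force: 29.7
```

```bash
python3 -c "from h import *;go(.6200,.235,.083,93)"
```

```text
shift [0.001  0.0003 0.0176] turn [0.03 0.09 0.05] j [  35.   31.   -3.    0.  -56. -122.] w 0.457 t 10.9
```

Request:
{"method": "tcp_steps", "body": {
  "rows": [
    {"jaw": 0,"pos": [0,0,0.25]},
    {"jaw": 0,"pos": [0,0,0.5]},
    {"jaw": 0,"pos": [0,0,0.7]},
    {"jaw": 0,"pos": [0,0,0.8]},
    {"jaw": 0,"pos": [0,0,0.85]},
    {"jaw": 0,"pos": [0,0,0.85]}
  ]
}}

```text
time_s: 11.5
tcp_pos: [0.621, 0.2346, 0.0856]
ee_rot: [[-0.999, -0.054, 0.002], [-0.054, 0.999, -0.0], [-0.002, -0.0, -1.0]]
wrist_force: [-4.5, 0.8, 10.5]
gripper_width: 0.459
gripper_force: 29.7
```

```bash
python3 -c "from h import *;go(.6200,.235,.083,93)"
```

```text
shift [0.0009 0.0005 0.0026] turn [-0.01  0.1   0.07] j [  35.   32.   -4.    0.  -54. -122.] w 0.459 t 11.5
```

Contact at the height expected for the recess floor (0.0856 − 0.0518 = 0.034). Release and retreat upward.

Scaled: -0.12 m is -6, -0.08 m is -4.

Request:
{"method": "tcp_steps", "body": {
  "rows": [
    {"jaw": 0,"pos": [0,0,0.8]},
    {"jaw": 1,"pos": [0,0,0.8]},
    {"jaw": 1,"pos": [0,0,0.8]},
    {"jaw": 1,"pos": [0,0,0.8]},
    {"jaw": 1,"pos": [0,0,0.8]},
    {"jaw": 1,"pos": [0,0,-1.5]},
    {"jaw": 1,"pos": [0,0,-4]},
    {"jaw": 1,"pos": [0,0,-6]}
  ]
}}

```text
time_s: 12.3
tcp_pos: [0.6212, 0.2344, 0.2049]
ee_rot: [[-0.999, -0.053, 0.002], [-0.053, 0.999, 0.0], [-0.002, -0.0, -1.0]]
wrist_force: [0.7, 0.6, 0.3]
gripper_width: 0.969
gripper_force: 0.0
```

Request:
{"method": "tcp_steps", "body": {
  "rows": [
    {"jaw": 1},
    {"jaw": 1}
  ]
}}

```text
time_s: 12.5
tcp_pos: [0.6208, 0.2346, 0.2033]
ee_rot: [[-0.999, -0.052, 0.001], [-0.052, 0.999, 0.002], [-0.001, 0.001, -1.0]]
wrist_force: [0.2, 0.2, -1.3]
gripper_width: 0.999
gripper_force: 0.0
```

Run:
```python
from h import *
from station import r, eyes, sensors
go(.4413,-.246,.16,93)
for n in('scene','side'):
    c=eyes.capture(n);cv2.imwrite(f'pics/{n}4.png',c['pixels'][:,:,::-1]);P=pts(c);hsv=cv2.cvtColor(c['pixels'],cv2.COLOR_RGB2HSV)
    d=np.hypot(P[...,0]-.62,P[...,1]-.235)<.06;a=(hsv[...,0]>3)&(hsv[...,0]<28)&(hsv[...,1]>60)&d
    for k,(lo,hi) in dict(plinth=(.03,.047),body=(.05,.122),shoulder=(.108,.122),neck=(.125,.155),top=(.139,.15)).items():
        q=P[a&(P[...,2]<hi)&(P[...,2]>lo)];print(n,k,len(q),rect(q) if len(q) else '',np.percentile(q[:,2],[1,50,97]).round(4) if len(q) else '')
```

```text
shift [ 0.2045 -0.4706  0.0424] turn [0.08 0.08 0.  ] j [  35.   26.    5.   -0.  -68. -122.] w 0.999 t 12.5
scene plinth 272 [619.8 234.2  66.1  69.9   2. ] [0.0303 0.0425 0.0464]
scene body 425 [620.5 232.   39.4  42.2   2.3] [0.0511 0.0918 0.1167]
scene shoulder 134 [620.9 232.6  37.7  40.7   4.9] [0.1087 0.1142 0.1199]
scene neck 73 [620.8 233.6  23.1  17.4  83.7] [0.1251 0.14   0.1452]
scene top 38 [619.9 233.7  16.   20.4  29.2] [0.1397 0.1438 0.1458]
side plinth 356 [620.3 235.2  68.7  66.4   3.1] [0.0306 0.0418 0.0455]
side body 551 [619.4 234.8  41.3  40.2   3.6] [0.0506 0.0911 0.116 ]
side shoulder 157 [619.4 234.8  41.3  40.2   3.6] [0.1082 0.113  0.1207]
side neck 78 [619.2 235.5  19.1  17.6  53.3] [0.1258 0.1397 0.1448]
side top 41 [619.5 235.6  19.8  16.6  41.7] [0.1395 0.1432 0.1452]
```

```bash
python3 -c "
import cv2;a=cv2.imread('pics/scene4.png')[100:220,320:470];b=cv2.imread('pics/side4.png')[140:260,150:300]
import numpy as np;cv2.imwrite('pics/c4.png',cv2.resize(np.hstack([a,b]),None,fx=2.6,fy=2.6))"
```

```text
(no output)
```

View pics/c4.png

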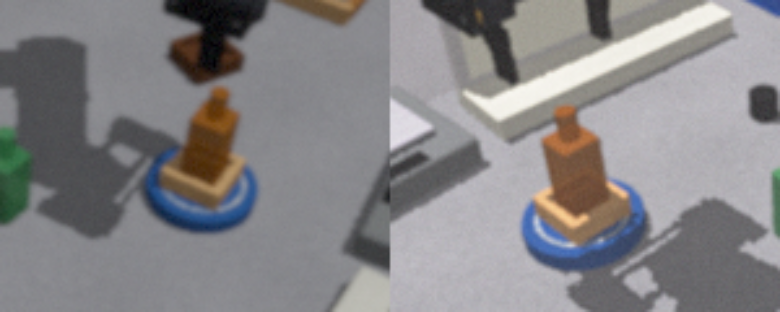

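Bottle stands upright in the recess in both crops. Now the collar.

Request:
{"method": "tcp_steps", "body": {
  "rows": [
    {"jaw": 1,"pos": [0,-2,0]},
    {"jaw": 1,"pos": [0,-4.25,0]},
    {"jaw": 1,"pos": [0.5,-6.5,0]},
    {"jaw": 1,"pos": [1.25,-8.75,0]},
    {"jaw": 1,"pos": [2.25,-11,0]},
    {"jaw": 1,"pos": [3.25,-13,0]},
    {"jaw": 1,"pos": [4.25,-15,0]},
    {"jaw": 1,"pos": [5.25,-16.5,0]}
  ]
}}

```text
time_s: 13.4
tcp_pos: [0.5311, -0.1028, 0.2006]
ee_rot: [[-0.999, -0.051, -0.004], [-0.051, 0.999, -0.0], [0.004, -0.0, -1.0]]
wrist_force: [1.3, -0.3, 0.4]
gripper_width: 0.999
gripper_force: 0.0
```

Request:
{"method": "tcp_steps", "body": {
  "rows": [
    {"jaw": 1,"pos": [1.25,-1.75,0.5]},
    {"jaw": 1,"pos": [2.5,-3.5,1.5]},
    {"jaw": 1,"pos": [4,-5,2]},
    {"jaw": 1,"pos": [5,-7,3]},
    {"jaw": 1,"pos": [5,-7,3]},
    {"jaw": 1,"pos": [5,-7,3]}
  ]
}}

```text
time_s: 14.0
tcp_pos: [0.4391, -0.2464, 0.1408]
ee_rot: [[-0.999, -0.05, -0.004], [-0.05, 0.999, 0.001], [0.004, 0.001, -1.0]]
wrist_force: [1.2, -0.3, -0.5]
gripper_width: 0.999
gripper_force: 0.0
```

Run:
```python
from h import *
from station import r, eyes, sensors
go(.4413,-.246,.1,93)
c=eyes.capture('wrist');cv2.imwrite('pics/w5.png',c['pixels'][:,:,::-1]);P=pts(c);hsv=cv2.cvtColor(c['pixels'],cv2.COLOR_RGB2HSV)
m=(P[...,2]>.006)&(P[...,2]<.02)&(np.hypot(P[...,0]-.441,P[...,1]+.246)<.04);q=P[m];print(len(q),rect(q))
```

```text
shift [-0.0024  0.0003  0.0408] turn [ 0.05 -0.23 -0.12] j [-11.  15. -23.   0. -52. -76.] w 0.999 t 14.0
576 [ 442.4 -246.7   36.7   36.3    2.2]
```

View pics/w5.png

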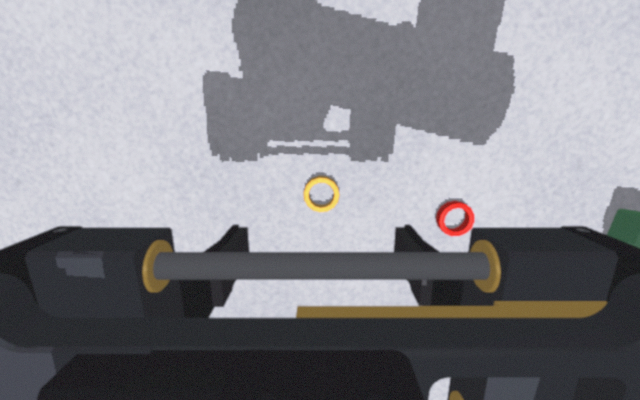

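Brass collar (321,194) is centred; red collar (456,217) is outside the fingers. Descend.

Request:
{"method": "tcp_steps", "body": {
  "rows": [
    {"jaw": 1,"pos": [-0.15,0,2]},
    {"jaw": 1,"pos": [-0.15,0,4]},
    {"jaw": 1,"pos": [-0.15,0,5.5]},
    {"jaw": 1,"pos": [-0.15,0,6.25]},
    {"jaw": 1,"pos": [-0.15,0,6.6]},
    {"jaw": 1,"pos": [-0.15,0,6.6]},
    {"jaw": 1,"pos": [-0.15,0,6.6]}
  ]
}}

```text
time_s: 14.75
tcp_pos: [0.4448, -0.2453, 0.0114]
ee_rot: [[-0.999, -0.054, 0.002], [-0.054, 0.999, -0.001], [-0.002, -0.001, -1.0]]
wrist_force: [0.0, -1.1, 0.5]
gripper_width: 1.002
gripper_force: 0.0
```

Run:
```python
from h import *
go(.442,-.2465,.004,93)
```

```text
shift [ 0.0029 -0.001   0.0074] turn [-0.04  0.1   0.09] j [-11.  26. -30.   0. -34. -76.] w 1.002 t 14.8
```

Request:
{"method": "tcp_steps", "body": {
  "rows": [
    {"jaw": 1,"pos": [0.1,-0.05,0.15]},
    {"jaw": 1,"pos": [0.1,-0.05,0.25]},
    {"jaw": 1,"pos": [0.1,-0.05,0.25]}
  ]
}}

```text
time_s: 15.05
tcp_pos: [0.4416, -0.2468, 0.0058]
ee_rot: [[-0.999, -0.052, 0.001], [-0.052, 0.999, -0.0], [-0.001, -0.0, -1.0]]
wrist_force: [-0.3, -0.7, 0.1]
gripper_width: 0.996
gripper_force: 0.0
```

Request:
{"method": "tcp_steps", "body": {
  "rows": [
    {"jaw": 1}
  ]
}}

```text
time_s: 15.15
tcp_pos: [0.4417, -0.2468, 0.0058]
ee_rot: [[-0.999, -0.052, 0.0], [-0.052, 0.999, -0.0], [-0.0, -0.0, -1.0]]
wrist_force: [-0.1, 0.3, 0.3]
gripper_width: 1.001
gripper_force: 0.0
```

```bash
python3 -c "from h import *;go(.442,-.2465,.004,93)"
```

```text
shift [-0.0003  0.0003  0.0018] turn [-0.01  0.03  0.01] j [-11.  26. -31.   0. -33. -76.] w 1.001 t 15.2
```

Scaled: 0.001 m is 0.05.

Request:
{"method": "tcp_steps", "body": {
  "rows": [
    {"jaw": 0,"pos": [0,0,0.05]},
    {"jaw": 0,"pos": [0,0,0.05]},
    {"jaw": 0,"pos": [0,0,0.05]},
    {"jaw": 0,"pos": [0,0,0.05]},
    {"jaw": 0,"pos": [0,0,0.05]},
    {"jaw": 0,"pos": [0,0,0.05]},
    {"jaw": 0,"pos": [0,0,0.05]},
    {"jaw": 0,"pos": [0,0,0.05]}
  ]
}}

```text
time_s: 15.95
tcp_pos: [0.4417, -0.2467, 0.0046]
ee_rot: [[-0.999, -0.053, 0.0], [-0.053, 0.999, -0.0], [-0.0, -0.0, -1.0]]
wrist_force: [-0.1, -0.0, 0.2]
gripper_width: 0.411
gripper_force: 30.0
```

Request:
{"method": "tcp_steps", "body": {
  "rows": [
    {"jaw": 0},
    {"jaw": 0,"pos": [0,0,-2]},
    {"jaw": 0,"pos": [0,0,-4.5]},
    {"jaw": 0,"pos": [0,0,-7]},
    {"jaw": 0,"pos": [0,0,-9]},
    {"jaw": 0,"pos": [0,0,-10]},
    {"jaw": 0,"pos": [0,0,-10]}
  ]
}}

```text
time_s: 16.65
tcp_pos: [0.4434, -0.2473, 0.2081]
ee_rot: [[-0.999, -0.053, 0.008], [-0.053, 0.999, -0.002], [-0.008, -0.003, -1.0]]
wrist_force: [-0.6, 0.5, -1.5]
gripper_width: 0.41
gripper_force: 30.0
```

```bash
python3 -c "from h import *;go(.6199,.2344,.2,93)"
```

```text
shift [-0.2017  0.4717  0.0085] turn [-0.15  0.44  0.03] j [-11.  11. -17.   0. -61. -76.] w 0.41 t 16.6
```

Scaled: 0.28 m is 14, 0.25 m is 12.5.

Request:
{"method": "tcp_steps", "body": {
  "rows": [
    {"jaw": 0,"pos": [-2,1.5,0]},
    {"jaw": 0,"pos": [-3.5,3,0]},
    {"jaw": 0,"pos": [-5,5,0]},
    {"jaw": 0,"pos": [-5.5,7,0]},
    {"jaw": 0,"pos": [-6,9,0]},
    {"jaw": 0,"pos": [-6.5,11,0]},
    {"jaw": 0,"pos": [-7,12.5,0]},
    {"jaw": 0,"pos": [-7.5,14,0]}
  ]
}}

```text
time_s: 17.45
tcp_pos: [0.5758, 0.0423, 0.2023]
ee_rot: [[-0.999, -0.053, -0.004], [-0.053, 0.999, -0.001], [0.004, -0.0, -1.0]]
wrist_force: [0.7, -0.2, -0.1]
gripper_width: 0.411
gripper_force: 30.0
```

Request:
{"method": "tcp_steps", "body": {
  "rows": [
    {"jaw": 0},
    {"jaw": 0}
  ]
}}

```text
time_s: 17.65
tcp_pos: [0.5758, 0.0412, 0.2025]
ee_rot: [[-0.999, -0.054, -0.004], [-0.054, 0.999, -0.001], [0.004, -0.001, -1.0]]
wrist_force: [-0.5, 0.3, -1.0]
gripper_width: 0.412
gripper_force: 30.0
```

Run:
```python
from h import *
from station import r, eyes, sensors
go(.6199,.2344,.2,93)
s=sensors.sense();t=s['tcp_pos'];o=[]
for n in('scene','side'):
    c=eyes.capture(n);P=pts(c);K=c['K'];T=c['world_from_camera']
    q=np.linalg.inv(T)@np.r_[t,1];u=int(K[0,2]+K[0,0]*q[0]/-q[2]);v=int(K[1,2]-K[1,1]*q[1]/-q[2])
    print(n,u,v);o.append(cv2.resize(c['pixels'][v-45:v+45,u-50:u+50,::-1],None,fx=4,fy=4,interpolation=cv2.INTER_CUBIC))
    hsv=cv2.cvtColor(c['pixels'],cv2.COLOR_RGB2HSV);m=(hsv[...,0]>12)&(hsv[...,0]<32)&(hsv[...,1]>90)&(np.linalg.norm(P-t,axis=-1)<.04)
    p=P[m];print(len(p),rect(p) if len(p) else '',np.percentile(p[:,2],[3,50,97]) if len(p) else '')
cv2.imwrite('pics/c6.png',np.hstack(o))
```

```text
shift [-0.0544  0.1906  0.0022] turn [-0.04 -0.21  0.08] j [  20.   18.   -8.   -0.  -64. -107.] w 0.412 t 17.6
scene 349 151
93 [584.7  40.   20.   46.4  26.5] [0.20162784 0.2090397  0.21328754]
side 289 138
76 [570.9  36.8  22.6  39.4  48.4] [0.20203482 0.20780253 0.21117199]
```

View pics/c6.png

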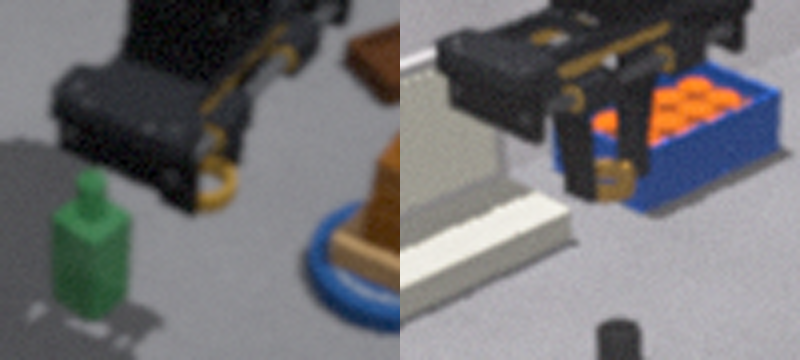

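The collar hangs level between the fingertips (scene about (350,150)). Check its centre against the TCP along x.

Run:
```python
from h import *
from station import r, eyes, sensors
t=np.array(sensors.sense()['tcp_pos']);print(t)
A=[]
for n in('scene','side'):
    c=eyes.capture(n);P=pts(c);hsv=cv2.cvtColor(c['pixels'],cv2.COLOR_RGB2HSV)
    m=(hsv[...,0]>12)&(hsv[...,0]<32)&(hsv[...,1]>80)&(np.abs(P-t).max(-1)<.03)&(P[...,2]<t[2]+.012)
    p=(P[m]-t)*1000;A.append(p);print(n,len(p),np.percentile(p,[0,3,97,100],axis=0).round(1).tolist())
from scipy.optimize import least_squares
for a in A:  # outer/inner wall points: print azimuth-ordered radii
    for q in a[np.argsort(a[:,0])][::8]: print(q.round(1),end=' ')
    print()
```

```text
[0.57593172 0.04000234 0.20337928]
scene 93 [[-7.7, -24.7, -2.1], [-7.1, -18.5, -1.0], [17.5, 17.6, 9.4], [18.2, 21.4, 11.7]]
side 78 [[-18.7, -20.7, -2.7], [-17.5, -19.5, -1.8], [13.4, 15.6, 8.2], [15.2, 17.8, 8.9]]
[-7.7 10.2  8.8] [-4.6 10.5  1.4] [ 0.2 11.1  3.6] [ 3.6 17.6  6.6] [ 6.6  9.9 -1. ] [9.  9.3 6.6] [ 10.3 -24.7  11.7] [ 12.  -14.6   2.1] [13.6 -9.6  5.2] [14.6 -3.4  7.1] [16.3  6.   7. ] [17.3  0.6  5.7] 
[-18.7   1.1   3.1] [-16.9  -0.7   4.5] [-15.2  -2.3   6. ] [-14.1  10.1   2.1] [-11.8  11.3   1.7] [-9.7 16.1 -0.1] [  0.7 -20.3   7.3] [  4.9 -20.7   5.6] [  7.2 -12.5   2.2] [12.  -6.7  2.5]
```

Scaled: 0.08 m is 4, 0.191 m is 9.55.

Request:
{"method": "tcp_steps", "body": {
  "rows": [
    {"jaw": 0,"pos": [-0.5,2,0]},
    {"jaw": 0,"pos": [-1,4,0]},
    {"jaw": 0,"pos": [-1.75,6,0]},
    {"jaw": 0,"pos": [-2.25,7.75,0]},
    {"jaw": 0,"pos": [-2.65,9,0]},
    {"jaw": 0,"pos": [-2.7,9.55,0]},
    {"jaw": 0,"pos": [-2.7,9.55,0]},
    {"jaw": 0,"pos": [-2.7,9.55,0]}
  ]
}}

```text
time_s: 18.65
tcp_pos: [0.6203, 0.2331, 0.2045]
ee_rot: [[-0.999, -0.052, -0.001], [-0.052, 0.999, -0.0], [0.001, -0.0, -1.0]]
wrist_force: [-0.3, 0.3, -0.5]
gripper_width: 0.413
gripper_force: 30.0
```

Request:
{"method": "tcp_steps", "body": {
  "rows": [
    {"jaw": 0},
    {"jaw": 0},
    {"jaw": 0}
  ]
}}

```text
time_s: 18.95
tcp_pos: [0.6206, 0.2335, 0.2049]
ee_rot: [[-0.999, -0.052, 0.0], [-0.052, 0.999, 0.0], [-0.0, 0.0, -1.0]]
wrist_force: [0.5, 0.1, 1.0]
gripper_width: 0.408
gripper_force: 30.0
```

```bash
python3 -c "from h import *;go(.6205,.2345,.152,93)"
```

```text
shift [0.0001 0.001  0.0529] turn [ 0.01  0.02 -0.05] j [  35.   26.    5.    0.  -68. -122.] w 0.408 t 18.9
```

Scaled: 0.05 m is 2.5, 0.04 m is 2.

Request:
{"method": "tcp_steps", "body": {
  "rows": [
    {"jaw": 0,"pos": [0,0.05,1]},
    {"jaw": 0,"pos": [0,0.05,2]},
    {"jaw": 0,"pos": [0,0.05,2.5]},
    {"jaw": 0,"pos": [0,0.05,2.5]},
    {"jaw": 0,"pos": [0,0.05,2.5]},
    {"jaw": 0,"pos": [0,0.05,2.5]},
    {"jaw": 0,"pos": [0,0.05,2.5]}
  ]
}}

```text
time_s: 19.65
tcp_pos: [0.6211, 0.2356, 0.1557]
ee_rot: [[-0.999, -0.053, 0.002], [-0.053, 0.999, 0.001], [-0.002, 0.001, -1.0]]
wrist_force: [-0.4, 0.0, 0.8]
gripper_width: 0.414
gripper_force: 30.0
```

Run:
```python
from h import *
from station import r, eyes, sensors
go(.6205,.2345,.118,93)
t=np.array(sensors.sense()['tcp_pos']);o=[]
for n in('scene','side'):
    c=eyes.capture(n);P=pts(c);hsv=cv2.cvtColor(c['pixels'],cv2.COLOR_RGB2HSV);K=c['K'];T=c['world_from_camera']
    q=np.linalg.inv(T)@np.r_[t,1];u=int(K[0,2]+K[0,0]*q[0]/-q[2]);v=int(K[1,2]-K[1,1]*q[1]/-q[2])
    o.append(cv2.resize(c['pixels'][v-40:v+50,u-50:u+50,::-1],None,fx=4,fy=4,interpolation=cv2.INTER_CUBIC))
    b=(hsv[...,0]>3)&(hsv[...,0]<28)&(hsv[...,1]>60)&(np.hypot(*(P[...,:2]-t[:2]).transpose(2,0,1))<.045)&(P[...,2]>.05)&(P[...,2]<.118)
    print(n,'body',b.sum(),rect(P[b]))
cv2.imwrite('pics/c7.png',np.hstack(o))
```

```text
shift [ 0.0007 -0.0011  0.0377] turn [0.05 0.1  0.02] j [  35.   29.    1.    0.  -62. -122.] w 0.414 t 19.6
scene body 413 [619.8 230.8  41.4  40.6   5.4]
side body 535 [619.3 235.1  40.8  40.1   1.3]
```

View pics/c7.png

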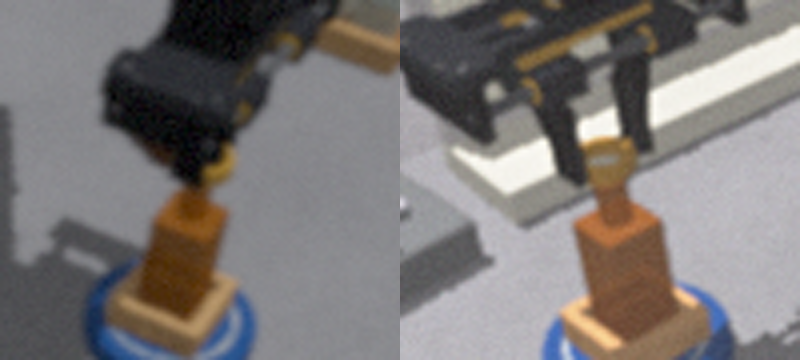

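Collar sits directly above the neck in both views. Lower gradually.

The manual's scale: shifts go in units of 20 mm and turns go in units of 4 degrees. Converting my numbers, 0.026 m is 1.3, 0.024 m is 1.2.

Request:
{"method": "tcp_steps", "body": {
  "rows": [
    {"jaw": 0,"pos": [0.05,-0.075,0]},
    {"jaw": 0,"pos": [0.05,-0.075,0.3]},
    {"jaw": 0,"pos": [0.05,-0.075,0.6]},
    {"jaw": 0,"pos": [0.05,-0.075,0.9]},
    {"jaw": 0,"pos": [0.05,-0.075,1.2]},
    {"jaw": 0,"pos": [0.05,-0.075,1.3]},
    {"jaw": 0,"pos": [0.05,-0.075,1.3]}
  ]
}}

```text
time_s: 20.45
tcp_pos: [0.6194, 0.2336, 0.1278]
ee_rot: [[-0.999, -0.053, -0.001], [-0.053, 0.999, -0.001], [0.001, -0.001, -1.0]]
wrist_force: [0.1, -0.8, 0.1]
gripper_width: 0.415
gripper_force: 30.0
```

```bash
python3 -c "from h import *;go(.620,.234,.118,93)"
```

```text
shift [-0.0006  0.0003  0.0098] turn [-0.04 -0.06  0.01] j [  35.   30.   -1.    0.  -59. -122.] w 0.415 t 20.4
```

No contact force; neck is inside the collar. Continue to the shoulder.

Scaled: 0.009 m is 0.45, 0.008 m is 0.4.

Request:
{"method": "tcp_steps", "body": {
  "rows": [
    {"jaw": 0,"pos": [0,0,0.15]},
    {"jaw": 0,"pos": [0,0,0.3]},
    {"jaw": 0,"pos": [0,0,0.4]},
    {"jaw": 0,"pos": [0,0,0.45]},
    {"jaw": 0,"pos": [0,0,0.45]}
  ]
}}

```text
time_s: 20.95
tcp_pos: [0.6196, 0.2338, 0.1194]
ee_rot: [[-0.999, -0.053, -0.0], [-0.053, 0.999, -0.0], [0.0, -0.0, -1.0]]
wrist_force: [-0.5, 0.5, -0.5]
gripper_width: 0.409
gripper_force: 30.0
```

```bash
python3 -c "from h import *;go(.620,.234,.118,93)"
```

```text
shift [-0.0004  0.0002  0.0014] turn [-0.01 -0.01  0.01] j [  35.   30.   -2.   -0.  -58. -122.] w 0.409 t 20.9
```

Scaled: 0.001 m is 0.05.

Request:
{"method": "tcp_steps", "body": {
  "rows": [
    {"jaw": 0,"pos": [0,0,0.05]},
    {"jaw": 0,"pos": [0,0,0.05]},
    {"jaw": 0,"pos": [0,0,0.05]}
  ]
}}

```text
time_s: 21.25
tcp_pos: [0.6197, 0.2338, 0.1186]
ee_rot: [[-0.999, -0.053, 0.0], [-0.053, 0.999, 0.0], [-0.0, 0.0, -1.0]]
wrist_force: [-0.1, -0.0, -0.4]
gripper_width: 0.412
gripper_force: 30.0
```

Request:
{"method": "tcp_steps", "body": {
  "rows": [
    {"jaw": 1},
    {"jaw": 1},
    {"jaw": 1},
    {"jaw": 1},
    {"jaw": 1,"pos": [0,0,-1]},
    {"jaw": 1,"pos": [0,0,-3]},
    {"jaw": 1,"pos": [0,0,-5]},
    {"jaw": 1,"pos": [0,0,-5.5]}
  ]
}}

```text
time_s: 22.05
tcp_pos: [0.622, 0.2346, 0.2347]
ee_rot: [[-0.999, -0.053, 0.009], [-0.053, 0.999, 0.004], [-0.01, 0.003, -1.0]]
wrist_force: [0.9, -0.1, 0.8]
gripper_width: 0.979
gripper_force: 0.0
```

Run:
```python
from h import *
from station import r, eyes, sensors
go(.642,-.024,.2,93)
o=[]
for n in('scene','side'):
    c=eyes.capture(n);P=pts(c);hsv=cv2.cvtColor(c['pixels'],cv2.COLOR_RGB2HSV);K=c['K'];T=c['world_from_camera']
    q=np.linalg.inv(T)@[.62,.234,.12,1];u=int(K[0,2]+K[0,0]*q[0]/-q[2]);v=int(K[1,2]-K[1,1]*q[1]/-q[2])
    o.append(cv2.resize(c['pixels'][v-40:v+50,u-50:u+50,::-1],None,fx=4,fy=4,interpolation=cv2.INTER_CUBIC))
    d=(hsv[...,1]>60)&(np.hypot(P[...,0]-.62,P[...,1]-.234)<.045)
    for k,lo,hi in(('plinth',.03,.047),('body',.05,.11),('collar',.116,.131),('ctop',.123,.131),('neck',.133,.15)):
        p=P[d&(P[...,2]>lo)&(P[...,2]<hi)]
        if len(p)>3:print(n,k,len(p),rect(p),np.percentile(p[:,2],[3,50,97]).round(4))
cv2.imwrite('pics/c8.png',np.hstack(o))
```

```text
shift [-0.0059 -0.2594  0.0339] turn [0.2  0.55 0.05] j [  35.   25.    7.    0.  -71. -122.] w 0.979 t 22.1
scene plinth 276 [619.7 232.9  66.3  67.7   2.5] [0.0315 0.0427 0.0462]
scene body 296 [629.2 223.2  53.7  28.9  45. ] [0.0528 0.0812 0.1084]
scene collar 114 [620.6 230.4  36.7  36.2   3.5] [0.1165 0.1247 0.1297]
scene ctop 71 [620.4 230.2  33.6  31.8  26. ] [0.1237 0.1264 0.1298]
scene neck 56 [619.8 232.   18.8  18.3  70.6] [0.1344 0.143  0.1457]
side plinth 349 [621.  235.3  70.   66.    3.5] [0.0307 0.0416 0.0454]
side body 411 [611.3 243.8  53.4  29.3  46.6] [0.0519 0.081  0.1081]
side collar 126 [617.  234.9  36.1  31.1  61.7] [0.1166 0.1243 0.1299]
side ctop 78 [617.3 234.9  35.9  30.6  61.7] [0.1233 0.1253 0.1304]
side neck 58 [620.3 234.6  20.1  18.   38.7] [0.1338 0.142  0.1443]
```

View pics/c8.png

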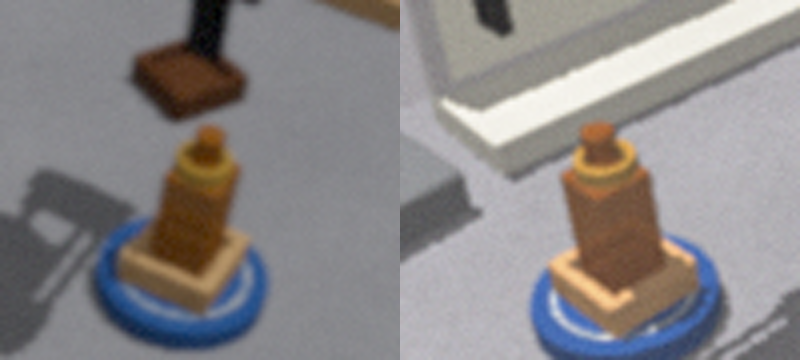

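Collar lies flat around the neck on the shoulder. Now the cap.

Request:
{"method": "tcp_steps", "body": {
  "rows": [
    {"jaw": 1,"pos": [0,-2,0]},
    {"jaw": 1,"pos": [0,-4.25,0]},
    {"jaw": 1,"pos": [0,-6.5,0]},
    {"jaw": 1,"pos": [0,-8.75,0.5]},
    {"jaw": 1,"pos": [-0.15,-10.75,1.5]},
    {"jaw": 1,"pos": [-0.25,-12.25,3]},
    {"jaw": 1,"pos": [-0.3,-12.95,4.5]},
    {"jaw": 1,"pos": [-0.3,-12.95,5]}
  ]
}}

```text
time_s: 22.95
tcp_pos: [0.6357, -0.0269, 0.1227]
ee_rot: [[-0.999, -0.048, -0.01], [-0.048, 0.999, -0.001], [0.01, -0.0, -1.0]]
wrist_force: [-0.4, 0.3, -0.2]
gripper_width: 0.998
gripper_force: 0.0
```

Request:
{"method": "tcp_steps", "body": {
  "rows": [
    {"jaw": 1},
    {"jaw": 1}
  ]
}}

```text
time_s: 23.15
tcp_pos: [0.6397, -0.0238, 0.1289]
ee_rot: [[-0.999, -0.054, 0.001], [-0.054, 0.999, -0.0], [-0.001, -0.0, -1.0]]
wrist_force: [0.9, 0.6, 0.6]
gripper_width: 0.997
gripper_force: 0.0
```

Run:
```python
from h import *
from station import r, eyes, sensors
go(.642,-.024,.01,93)
c=eyes.capture('wrist');cv2.imwrite('pics/w9.png',c['pixels'][:,:,::-1]);P=pts(c)
m=(P[...,2]>.01)&(P[...,2]<.04)&(np.hypot(P[...,0]-.642,P[...,1]+.024)<.035);q=P[m];print(len(q),rect(q),np.percentile(q[:,2],97))
```

```text
shift [-0.0022 -0.0003  0.1189] turn [-0.02  0.03  0.09] j [ 12.  28.  -5.   0. -58. -99.] w 0.997 t 23.1
1115 [643.9 -23.8  33.2  33.   19.5] 0.03218484965425473
```

Scaled: -0.003 m is -0.15, 0.118 m is 5.9.

Request:
{"method": "tcp_steps", "body": {
  "rows": [
    {"jaw": 1,"pos": [-0.15,0,2]},
    {"jaw": 1,"pos": [-0.15,0,4]},
    {"jaw": 1,"pos": [-0.15,0,5.25]},
    {"jaw": 1,"pos": [-0.15,0,5.85]},
    {"jaw": 1,"pos": [-0.15,0,5.9]},
    {"jaw": 1,"pos": [-0.15,0,5.9]},
    {"jaw": 1,"pos": [-0.15,0,5.9]}
  ]
}}

```text
time_s: 23.9
tcp_pos: [0.6438, -0.0239, 0.0128]
ee_rot: [[-0.999, -0.053, 0.004], [-0.053, 0.999, 0.001], [-0.004, 0.0, -1.0]]
wrist_force: [-0.4, -0.7, -0.3]
gripper_width: 1.004
gripper_force: 0.0
```

Request:
{"method": "tcp_steps", "body": {
  "rows": [
    {"jaw": 1},
    {"jaw": 0},
    {"jaw": 0},
    {"jaw": 0},
    {"jaw": 0},
    {"jaw": 0},
    {"jaw": 0},
    {"jaw": 0}
  ]
}}

```text
time_s: 24.7
tcp_pos: [0.6422, -0.0244, 0.0105]
ee_rot: [[-0.999, -0.053, -0.0], [-0.053, 0.999, -0.0], [0.0, -0.0, -1.0]]
wrist_force: [-0.2, 0.8, 0.5]
gripper_width: 0.448
gripper_force: 0.0
```

Request:
{"method": "tcp_steps", "body": {
  "rows": [
    {"jaw": 0},
    {"jaw": 0}
  ]
}}

```text
time_s: 24.9
tcp_pos: [0.6422, -0.0243, 0.0105]
ee_rot: [[-0.999, -0.053, -0.0], [-0.053, 0.999, -0.0], [0.0, -0.0, -1.0]]
wrist_force: [-1.0, -0.3, 0.0]
gripper_width: 0.376
gripper_force: 30.7
```

Request:
{"method": "tcp_steps", "body": {
  "rows": [
    {"jaw": 0,"pos": [0,0,-1.5]},
    {"jaw": 0,"pos": [0,0,-3.75]},
    {"jaw": 0,"pos": [0,0,-6]},
    {"jaw": 0,"pos": [0,0,-8]},
    {"jaw": 0,"pos": [0,0,-9.25]},
    {"jaw": 0,"pos": [0,0,-9.25]},
    {"jaw": 0,"pos": [0,0,-9.25]}
  ]
}}

```text
time_s: 25.6
tcp_pos: [0.642, -0.0242, 0.1958]
ee_rot: [[-0.999, -0.052, 0.001], [-0.052, 0.999, 0.001], [-0.001, 0.001, -1.0]]
wrist_force: [0.1, -0.1, -1.2]
gripper_width: 0.372
gripper_force: 30.7
```

```bash
python3 -c "from h import *;go(.620,.2338,.195,93)"
```

```text
shift [0.0084 0.2588 0.001 ] turn [ 0.04  0.04 -0.  ] j [ 12.  25.   1.  -0. -66. -99.] w 0.372 t 25.6
```

Scaled: 0.258 m is 12.9, 0.252 m is 12.6.

Request:
{"method": "tcp_steps", "body": {
  "rows": [
    {"jaw": 0,"pos": [0,2,0]},
    {"jaw": 0,"pos": [0.1,4,0]},
    {"jaw": 0,"pos": [0.2,6,0]},
    {"jaw": 0,"pos": [0.3,8,0]},
    {"jaw": 0,"pos": [0.4,10,0]},
    {"jaw": 0,"pos": [0.4,11.75,0]},
    {"jaw": 0,"pos": [0.4,12.6,0]},
    {"jaw": 0,"pos": [0.4,12.9,0]}
  ]
}}

```text
time_s: 26.4
tcp_pos: [0.6198, 0.2341, 0.1935]
ee_rot: [[-0.999, -0.055, -0.003], [-0.054, 0.999, -0.002], [0.003, -0.002, -1.0]]
wrist_force: [0.1, -0.0, -0.2]
gripper_width: 0.374
gripper_force: 30.7
```

Request:
{"method": "tcp_steps", "body": {
  "rows": [
    {"jaw": 0},
    {"jaw": 0},
    {"jaw": 0,"pos": [0,0,1]},
    {"jaw": 0,"pos": [0,0,1.5]},
    {"jaw": 0,"pos": [0,0,1.5]},
    {"jaw": 0,"pos": [0,0,1.5]},
    {"jaw": 0,"pos": [0,0,1.5]}
  ]
}}

```text
time_s: 27.1
tcp_pos: [0.6213, 0.2327, 0.1665]
ee_rot: [[-0.999, -0.052, 0.001], [-0.052, 0.999, 0.001], [-0.001, 0.0, -1.0]]
wrist_force: [-0.2, -0.8, -0.1]
gripper_width: 0.376
gripper_force: 30.7
```

Run:
```python
from h import *
from station import r, eyes, sensors
go(.620,.2338,.1365,93)
t=np.array(sensors.sense()['tcp_pos']);o=[]
for n in('scene','side'):
    c=eyes.capture(n);P=pts(c);hsv=cv2.cvtColor(c['pixels'],cv2.COLOR_RGB2HSV);K=c['K'];T=c['world_from_camera']
    q=np.linalg.inv(T)@np.r_[t,1];u=int(K[0,2]+K[0,0]*q[0]/-q[2]);v=int(K[1,2]-K[1,1]*q[1]/-q[2])
    o.append(cv2.resize(c['pixels'][v-40:v+50,u-50:u+50,::-1],None,fx=4,fy=4,interpolation=cv2.INTER_CUBIC))
    d=(hsv[...,1]>60)&(np.hypot(P[...,0]-.62,P[...,1]-.234)<.045)
    for k,lo,hi in(('collar',.116,.131),('neck',.133,.15)):
        p=P[d&(P[...,2]>lo)&(P[...,2]<hi)]
        if len(p)>3:print(n,k,len(p),rect(p))
cv2.imwrite('pics/c10.png',np.hstack(o))
```

```text
shift [0.0013 0.0012 0.03  ] turn [ 0.03  0.08 -0.01] j [  34.   28.    2.    0.  -64. -121.] w 0.376 t 27.1
scene collar 106 [622.3 227.4  35.7  32.   14.4]
scene neck 35 [622.5 227.   17.8   8.   25.3]
side collar 122 [616.5 235.4  34.4  32.4  70.2]
side neck 58 [618.3 235.7  18.7  17.4  58.9]
```

View pics/c10.png

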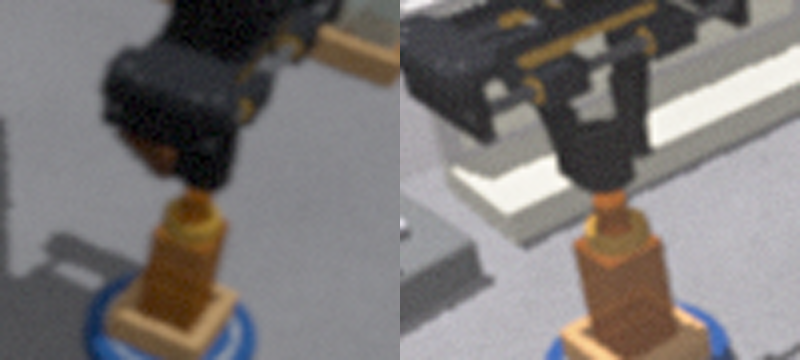

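The cap hangs directly over the neck in both views. Lower in stages.

Scaled: 0.001 m is 0.05, 0.018 m is 0.9.

Request:
{"method": "tcp_steps", "body": {
  "rows": [
    {"jaw": 0,"pos": [0.05,0.05,0]},
    {"jaw": 0,"pos": [0.05,0.05,0.25]},
    {"jaw": 0,"pos": [0.05,0.05,0.5]},
    {"jaw": 0,"pos": [0.05,0.05,0.75]},
    {"jaw": 0,"pos": [0.05,0.05,0.9]},
    {"jaw": 0,"pos": [0.05,0.05,0.9]}
  ]
}}

```text
time_s: 27.8
tcp_pos: [0.6193, 0.2336, 0.1466]
ee_rot: [[-0.999, -0.053, -0.001], [-0.053, 0.999, -0.001], [0.001, -0.001, -1.0]]
wrist_force: [0.0, 0.6, -0.2]
gripper_width: 0.374
gripper_force: 30.7
```

```bash
python3 -c "from h import *;go(.620,.2338,.1365,93)"
```

```text
shift [-0.0008  0.0002  0.0101] turn [-0.04 -0.08  0.01] j [  35.   29.    0.   -0.  -61. -122.] w 0.374 t 27.8
```

Mouth is now about 8 mm below the neck top with no force, so it is over the neck.

Scaled: 0.0095 m is 0.475, 0.009 m is 0.45.

Request:
{"method": "tcp_steps", "body": {
  "rows": [
    {"jaw": 0,"pos": [0,0,0.2]},
    {"jaw": 0,"pos": [0,0,0.35]},
    {"jaw": 0,"pos": [0,0,0.45]},
    {"jaw": 0,"pos": [0,0,0.475]},
    {"jaw": 0,"pos": [0,0,0.475]}
  ]
}}

```text
time_s: 28.3
tcp_pos: [0.6196, 0.2338, 0.138]
ee_rot: [[-0.999, -0.053, -0.0], [-0.053, 0.999, -0.0], [0.0, -0.0, -1.0]]
wrist_force: [0.3, -0.7, 0.1]
gripper_width: 0.375
gripper_force: 30.7
```

```bash
python3 -c "from h import *;go(.620,.2338,.1365,93)"
```

```text
shift [-0.0004  0.      0.0015] turn [-0.01 -0.    0.01] j [  35.   29.   -0.    0.  -60. -122.] w 0.375 t 28.3
```

Scaled: 0.001 m is 0.05.

Request:
{"method": "tcp_steps", "body": {
  "rows": [
    {"jaw": 0,"pos": [0,0,0.05]},
    {"jaw": 0,"pos": [0,0,0.05]},
    {"jaw": 0,"pos": [0,0,0.05]}
  ]
}}

```text
time_s: 28.6
tcp_pos: [0.6197, 0.2338, 0.1371]
ee_rot: [[-0.999, -0.053, 0.0], [-0.053, 0.999, 0.0], [-0.0, 0.0, -1.0]]
wrist_force: [0.2, 0.4, -1.0]
gripper_width: 0.372
gripper_force: 30.7
```

Request:
{"method": "tcp_steps", "body": {
  "rows": [
    {"jaw": 1},
    {"jaw": 1},
    {"jaw": 1},
    {"jaw": 1},
    {"jaw": 1},
    {"jaw": 1,"pos": [0,0,-1.5]},
    {"jaw": 1,"pos": [0,0,-3.5]},
    {"jaw": 1,"pos": [0,0,-5]}
  ]
}}

```text
time_s: 29.4
tcp_pos: [0.6202, 0.2339, 0.2395]
ee_rot: [[-0.999, -0.053, 0.002], [-0.053, 0.999, 0.0], [-0.002, 0.0, -1.0]]
wrist_force: [0.5, 0.4, -0.7]
gripper_width: 0.969
gripper_force: 0.0
```

Request:
{"method": "tcp_steps", "body": {
  "rows": [
    {"jaw": 1,"pos": [2,0,0]},
    {"jaw": 1,"pos": [4,0,0]},
    {"jaw": 1,"pos": [6,0,0]},
    {"jaw": 1,"pos": [6,0,0]},
    {"jaw": 1,"pos": [6,0,0]}
  ]
}}

```text
time_s: 29.9
tcp_pos: [0.4996, 0.2277, 0.238]
ee_rot: [[-0.999, -0.054, 0.002], [-0.054, 0.999, 0.001], [-0.002, 0.001, -1.0]]
wrist_force: [0.3, 0.7, -0.1]
gripper_width: 0.998
gripper_force: 0.0
```

Run:
```python
from h import *
from station import r, eyes, sensors
o=[]
for n in('scene','side'):
    c=eyes.capture(n);P=pts(c);K=c['K'];T=c['world_from_camera']
    q=np.linalg.inv(T)@[.62,.234,.12,1];u=int(K[0,2]+K[0,0]*q[0]/-q[2]);v=int(K[1,2]-K[1,1]*q[1]/-q[2])
    o.append(cv2.resize(c['pixels'][v-40:v+50,u-50:u+50,::-1],None,fx=4,fy=4,interpolation=cv2.INTER_CUBIC))
    d=np.hypot(P[...,0]-.62,P[...,1]-.234)<.045
    for k,lo,hi in(('plinth',.03,.047),('cap',.13,.165),('captop',.15,.165)):
        p=P[d&(P[...,2]>lo)&(P[...,2]<hi)]
        if len(p)>3:print(n,k,len(p),rect(p),np.percentile(p[:,2],[3,50,97]).round(4))
cv2.imwrite('pics/c11.png',np.hstack(o));print(sensors.sense()['time_s'])
```

```text
scene plinth 285 [619.3 232.8  66.6  68.    2.3] [0.0313 0.0427 0.0464]
scene cap 204 [618.9 230.8  31.5  34.6  61.9] [0.1313 0.1545 0.1601]
scene captop 122 [618.9 231.4  30.9  34.6  56.7] [0.1515 0.158  0.1602]
side plinth 352 [620.8 234.4  69.8  67.5   2.5] [0.031  0.0418 0.0459]
side cap 225 [619.5 233.8  32.2  34.   87.9] [0.1318 0.1523 0.1583]
side captop 121 [619.9 233.7  32.   33.2  87.9] [0.1515 0.1569 0.1584]
30.0
```

View pics/c11.png

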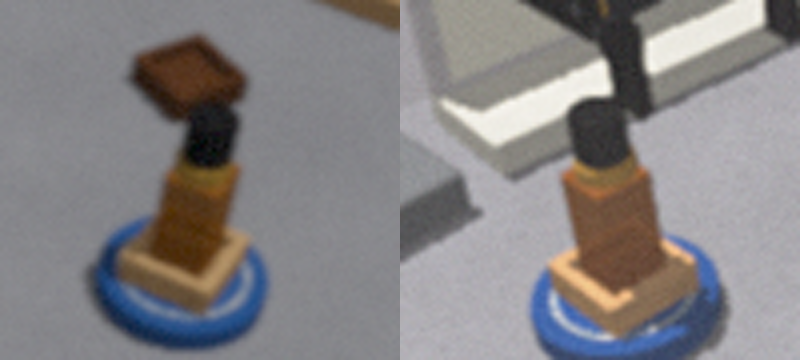

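Cap top is at z ≈ 0.158, as it should be when seated on the collar; both views show the full stack upright. Handing in.

```bash
python3 -c "from station import r, eyes, sensors;print(r.finish_job())"
```

```text
the job is handed in; nothing more can be done
None
```

The amber sample is stacked on the stand in order (plinth, bottle, collar, cap) and was handed in at about 30 s; the last views show it upright and seated, but the hand-in call returned no verdict.

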